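# Connect the lit channel on the cell tester's switch box

### The arm

A 6-joint arm with a two-finger parallel gripper is mounted at the origin on the work surface. World frame = base frame: x ahead of the robot, y to its left, z up, the work surface at z = 0. Lengths are in m, angles in rad, forces in N, time in s.
With the tool pointing down it reaches from about 0.375 to 0.9 m from the base axis. Payload 3.1 kg.
Tool frame: the origin (TCP) lies on the centre line of the jaws, within the pads' length; the fingertips stand robot.nose_length ahead of it and the grasp point (between the pads) lies 6 mm ahead of it (robot.nose_length is the distance from the TCP to the fingertips, in m); z points along the fingers, y is the line along which they close (so a half turn about z gives the same grasp; the last joint's range is limited). The gripper opens to 87 mm and grips with 3 to 60 N. Pads are 19 mm wide; open, the fingers measure 117 mm over their backs; the gripper's body (75 mm by 190 mm) begins 51 mm behind the grasp point.
Start: joints at [1.095, 0.527, 1.433, -0, 1.181, -0.178], TCP at [0.183, 0.597, 0.248] pointing down, gripper open.
Joint ranges: [-3.08, 3.08], [-0.75, 2.2], [0.22, 2.44], [-1.43, 4.57], [0, 2.65], [-2.85, 2.85]. Speed limits (rad/s): [2.79, 2.79, 3.14, 3.14, 3.14, 3.14].

### API

Orientations are given as a unit quaternion [x, y, z, w].
In Python, from rig import robot gives the robot as it stands.
- The arm moves only by the shell command python3 -m crank 'ROWS' [FORCE]. ROWS is JSON, one flat list of numbers, 7 for each row, row after row: the shift along the tool's x, y, z in mm, then the turn, a rotation vector about the tool's x, y, z in degrees, then the closure in counts, from 0 (fully open) to 255 (shut). In form: [x, y, z, ax, ay, az, fingers, x, y, z, ax, ay, az, fingers, ...]. A call has exactly 5 rows; each row is the pose to reach, as a shift and turn from the pose commanded when the call began, along the tool's axes at that moment; what a row does not reach only later rows make up. A row lasts 1/12 s, in which the tool goes at most 41.7 mm and 7.16 degrees, less where a joint would pass 70% of its speed; a pose out of reach is approached as far as the arm can. A call with a gripper value outside its range is refused whole. The fingers move at their own pace and stop on an object; FORCE is the grip in N (left out, the last holds). Time passes only in rows, so rows that repeat a pose let the fingers close, or fill a call up. It gives the time, the measured TCP pose, the force, the opening and the grip force at its end, in the units of the state.
- robot.get_obs(): the state, without advancing time (a new reading comes with each control period).
- robot.camera(name): name is "side" or "top" or "wrist"; returns a dict with "pixels" (420x560x3 uint8, red, green, blue), "intrinsics" (3x3 intrinsics, pixels), "extrinsics" (4x4, takes a point from camera to world coordinates); the wrist camera has in their place "mount" (4x4, takes a point from camera to tool coordinates, whose origin is the TCP and whose axes are the flange's). Camera axes: x right, y down, z forward; pixel columns grow to the right and rows downward; lengths in m; the calibration is good to about 2 mm. A picture is of the moment at which its call begins: read the wrist's pose just before it. There is no depth.
- robot.hand_in(): hands the job in; it is judged then, once.
The state is a dict: "time": time; "q": joint angles; "joint_velocities": joint speeds; "joint_torque": joint torques, N m; "position": TCP position; "tool_rot": TCP orientation; "ft_force": force on the tool from outside, world axes, zero at the start; "moment": the same for the moment, N m; "grip_width": finger opening in m; "grip_force": force on a finger pad.
Only numpy, scipy, OpenCV 4.12 (cv2) and the standard library are available. Lean on these libraries where they do the work, as an engineer would, in place of code of your own. Each camera call takes 0.05 s, during which the arm holds its last target. There are 200 camera calls.

### The job

Connect the channel whose lamp is lit green: turn the raised selector knob on the blue switch box to that lamp the shorter way round, never the wrong way. There, feel for the socket by gentle pressing and small turns, push the knob gently (with less than 25 N) fully down into it, and let go. Do not disturb the flask, the jar and the spoon standing around the box.

Things in the scene. Friction and masses are not known exactly. Their poses are not given: they have to be found in the camera images.
- unit: Blue switch box, 230 (x) x 250 (y) x 80 mm high, fixed. Origin: centre of its underside; x from its front to its back, y to its left, z up. On its top, over the origin, an aluminium collar, 110 mm across, rim 110 mm above the bench, holds the selector. Four lamps on a 72 mm radius circle at -125, -75, 75 and 125 degrees (counted as joint selector); one is lit green, three dark; which one changes.
- selector (a joint): Angle of the selector, rad, counter-clockwise from above, 0 with the pointer to the box's front (-x). No end stop. Starts within 0.35 of 0, so the lit lamp is 0.9 to 2.6 off the shorter way. Friction 0.12 Nm; stays where left. Turn up to 1.5 in one grasp, then regrasp. Each lamp has a socket under the knob, out of sight, 0.06 to 0.17 beside its lamp, on a side not known beforehand: feel for it.
- press (a joint): How far the knob is pushed down, m: 0 raised (start), 0.010 fully home in a socket. Friction about 4 N, no spring: stays where left, up or down. Off a socket, the key under the knob (34 mm from the axis) meets a hard plate at 0.003 and stops; over a socket (play 0.036 rad either way) it goes down to 0.010. Feel at under 10 mm/s; lift 1.5 mm before turning on. Stay below 25 N.
- knob_head: Knob: black skirt disc 92 mm across, 8 mm thick (top 120 mm above the bench raised; 110 mm, flush with the collar, when home), with an upright grey bar grip 60 mm long, 16 mm thick, 36 mm high, its length along the pointing direction; bar top 156 mm up when raised. An orange line marks the pointing end. x axis: along the bar, away from the pointing end; z up; origin on the axis, 91 mm up when raised.
- knob_grip (a point): Point on the selector's axis inside the bar grip, 24 mm above the skirt's top and 12 mm below the top of the bar: the place to grip, fingers either side of the 16 mm thickness, from above. 144 mm above the bench when raised.
- pointer (a point): Point straight out along the pointing direction, 72 mm from the axis (on the lamps' circle); turns with the knob.
- green_lamp (a point): Centre of the top of the lit green pilot lamp (22 mm base, 18 mm high, on the top of the box), 98 mm above the bench. The aim of the turn.
- flask_mid (a point): Loose amber conical flask, 76 mm wide, 110 mm high, standing beside the box; this point is half-way up.
- jar_mid (a point): Loose small jar, 48 mm wide, 75 mm high, on the other side of the box; this point is half-way up.
- spoon_mid (a point): Loose steel spoon, 180 mm long, lying behind the box; this point is at its middle, 10 mm up.

How it is judged:
By the outcome, as a careful person would: the job done as asked, in the order asked, and still so for the second after the job is handed in, with the robot touching nothing.
It also fails if it takes over 58 s, if anything falls off the work surface, if the arm or the gripper's body presses on something with over 40 N, if the wrist force passes 120 N, or if a joint passes its speed limit or range.

## Working session

There is one attempt and no reset: what is moved stays moved. The work goes in short steps, Python scripts to look and compute and a shell command to move; the robot and the scene stay as the last step left them, time stands still between calls to the robot, and variables do not carry over. Pictures are saved under pics/ and viewed, at most 10 in all, crops included, and the job is handed in when it is done.

```bash
mkdir -p pics
cat > h.py <<'E'
from rig import robot
import cv2,numpy as np
def snap(n,f):
    c=robot.camera(n); cv2.imwrite('pics/'+f,cv2.cvtColor(c['pixels'],cv2.COLOR_RGB2BGR)); return c
def ray(c,uv,z,E=None):
    E=c['extrinsics'] if E is None else E
    d=np.linalg.inv(c['intrinsics'])@[uv[0],uv[1],1]; d=np.array(E)[:3,:3]@d; o=np.array(E)[:3,3]
    return o+d*(z-o[2])/d[2]
E
python3 - <<'E'
from h import *
import pickle
o=robot.get_obs(); print(o['position'],o['tool_rot'],o['time'],robot.nose_length,o['ft_force'])
t=snap('top','t.png');s=snap('side','s.png')
pickle.dump((t,s),open('c.pkl','wb'))
cv2.imwrite('pics/ts.png',np.hstack([cv2.resize(cv2.imread('pics/'+f),(400,300)) for f in('t.png','s.png')]))
E
```

```text
[0.1830515  0.59687182 0.24655431] [ 1.48350052e-01  9.88934308e-01 -1.04009694e-03 -3.40017461e-04] 0.0 0.025 [ 0.57198742  0.47596066 -0.39143849]
```

View pics/t.png

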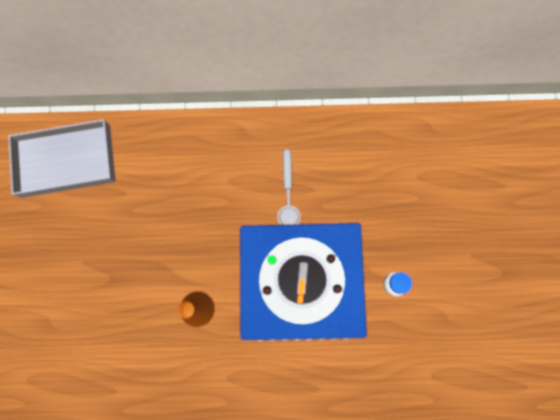

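View pics/s.png

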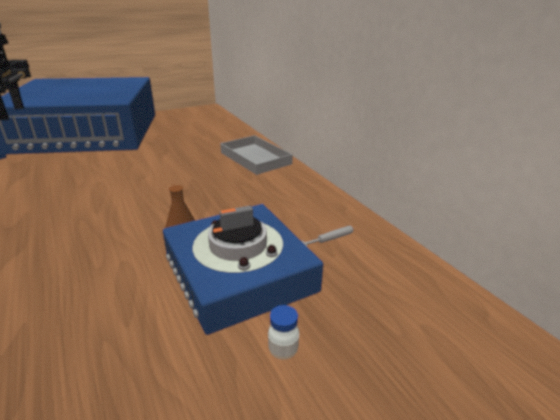

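The top view shows the box centred near (303,281), with the green lamp at (272,260) and the orange line at (301,290). The flask is on the left, the jar on the right, and the spoon behind the box.

Run:
```python
from h import *
import pickle
t,s=pickle.load(open('c.pkl','rb'))
p=t['pixels'];h=cv2.cvtColor(p,cv2.COLOR_RGB2HSV)
def cen(m):
    n,l,st,c=cv2.connectedComponentsWithStats(m.astype(np.uint8)); i=1+np.argmax(st[1:,4]); return c[i],st[i],(l==i)
H,S,V=h[...,0],h[...,1],h[...,2]
g,gs,_=cen((H>45)&(H<75)&(S>120)&(V>80)); G=ray(t,g,.098); print('green',g,G)
b=(H>100)&(H<130)&(S>150); b[:,375:]=0
_,_,bm=cen(b); cn=max(cv2.findContours(bm.astype(np.uint8),0,2)[0],key=cv2.contourArea)
r=cv2.minAreaRect(cn); bp=cv2.boxPoints(r); B=[ray(t,q,.08) for q in bp]; print('box',np.round(B,3),np.mean(B,0))
e=B[1]-B[0];print('edges',[np.degrees(np.arctan2(*(B[(i+1)%4]-B[i])[1::-1])) for i in range(4)],[np.linalg.norm(B[(i+1)%4]-B[i]) for i in range(4)])
yy,xx=np.mgrid[:420,:560]
near=(abs(xx-302)<26)&(abs(yy-281)<28)
w=(S<60)&(V>170)&(abs(xx-302)<50)&(abs(yy-281)<50)
c=max(cv2.findContours(w.astype(np.uint8),0,2)[0],key=cv2.contourArea);el=cv2.fitEllipse(c);print('plate',el,ray(t,el[0],.08))
d=near&(V<60);c=cv2.convexHull(np.argwhere(d)[:,::-1].astype(np.int32));el=cv2.fitEllipse(c);print('skirt',el,ray(t,el[0],.12))
o=near&(H>5)&(H<20)&(S>150)&(V>150);oc,os,_=cen(o);print('orange',oc,os,ray(t,oc,.156))
for n,uv,z in(('flask',(197,309),0),('flasktop',(187,310),.11),('jar',(400,284),.075),('spoon',(288,190),.01)):print(n,ray(t,uv,z))
# bar gray
m=near&(((S<80)&(V>90)&(abs(xx-302)<14)&(abs(yy-281)<22))|o);bc,bs,bm=cen(m)
r=cv2.minAreaRect(np.argwhere(bm)[:,::-1].astype(np.float32));print('bar',r,ray(t,r[0],.156))
bp=cv2.boxPoints(r);print([ray(t,q,.156).round(3) for q in bp])
cv2.imwrite('pics/k.png',cv2.resize(cv2.cvtColor(p[230:345,235:370],cv2.COLOR_RGB2BGR),None,fx=5,fy=5,interpolation=2))
```

```text
green [271.5 259.5] [0.57254267 0.06966893 0.098     ]
box [[ 0.645  0.136  0.08 ]
 [ 0.644 -0.118  0.08 ]
 [ 0.421 -0.111  0.08 ]
 [ 0.42   0.132  0.08 ]] [0.53235089 0.00997116 0.08      ]
edges [np.float64(-90.15578602841555), np.float64(178.20113459178148), np.float64(90.18379368092938), np.float64(1.07814510355188)] [np.float64(0.25375219378308184), np.float64(0.22346640172662788), np.float64(0.24250662119677766), np.float64(0.2248639416061694)]
plate ((301.73089599609375, 281.5373229980469), (81.8856430053711, 84.31983184814453), 177.71192932128906) [0.52905105 0.01050708 0.08      ]
skirt ((301.0274963378906, 267.05841064453125), (18.2493839263916, 37.51419448852539), 89.0815658569336) [0.55503207 0.01186851 0.12      ]
orange [300.46428571 293.47619048] [297 280   7  23  84] [0.50439523 0.01453789 0.156     ]
flask [0.4771201  0.23704689 0.        ]
flasktop [0.47710871 0.23302503 0.11      ]
jar [ 0.52120875 -0.18558088  0.075     ]
spoon [0.73516282 0.03539979 0.01      ]
bar ((300.95556640625, 282.95989990234375), (14.452770233154297, 43.09066390991211), 15.52410888671875) [0.5233873  0.01321025 0.156     ]
[array([0.49 , 0.037, 0.156]), array([0.565, 0.014, 0.156]), array([ 0.557, -0.011,  0.156]), array([0.483, 0.012, 0.156])]
```

View pics/k.png

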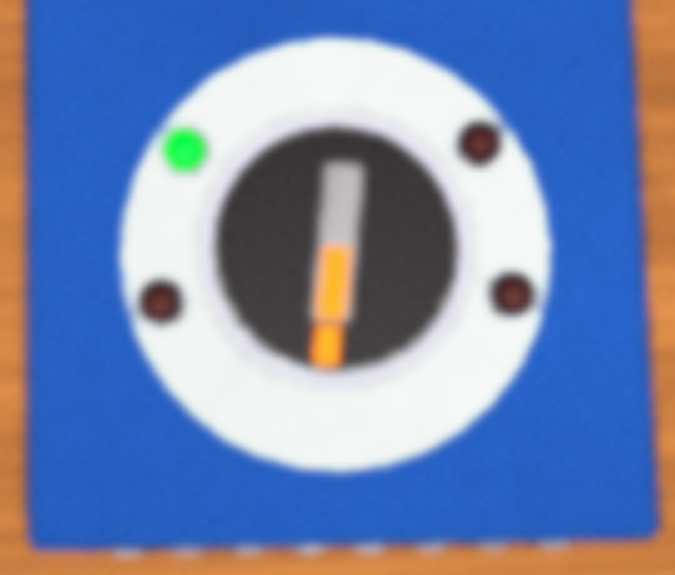

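The crop confirms the pointer is about 5° clockwise of the front, and the lit lamp is at back left (-125°). The shorter way is therefore clockwise, about 120°. I'll move over the knob, with the bar along tool x.

```bash
python3 -m crank '[-30,-27,0,0,0,0,0,-59,-54,0,0,0,0,0,-89,-81,0,0,0,0,0,-118,-108,0,0,0,0,0,-148,-135,0,0,0,0,0]' 
python3 -m crank '[-30,-27,0,0,0,0,0,-59,-54,0,0,0,0,0,-89,-81,0,0,0,0,0,-118,-108,0,0,0,0,0,-148,-135,0,0,0,0,0]' 
python3 -m crank '[-30,-27,0,0,0,0,0,-59,-54,0,0,0,0,0,-89,-81,0,0,0,0,0,-118,-108,0,0,0,0,0,-148,-135,0,0,0,0,0]' 
python3 -m crank '[-20,-18,0,0,0,-4,0,-40,-36,0,0,0,-8,0,-59,-54,0,0,0,-11.6,0,-59,-54,0,0,0,-11.6,0,-59,-54,0,0,0,-11.6,0]'
python3 - <<'E'
from h import *
import pickle
from scipy.spatial.transform import Rotation as R
o=robot.get_obs();print(o['time'],o['position'],o['q'])
c=snap('wrist','w1.png');print(c['mount'])
T=np.eye(4);T[:3,:3]=R.from_quat(o['tool_rot']).as_matrix();T[:3,3]=o['position']
print(T);c['extrinsics']=T@np.array(c['mount']);pickle.dump(c,open('w.pkl','wb'))
E
```

```text
time: 0.52
position: [0.2853, 0.4233, 0.2472]
tool_rot: [0.148, 0.989, -0.0, -0.0]
ft_force: [0.9, 0.3, 0.7]
grip_width: 0.0871
grip_force: 0.0
time: 0.93
position: [0.3873, 0.2507, 0.2474]
tool_rot: [0.148, 0.989, -0.0, -0.0]
ft_force: [0.2, 0.6, 1.7]
grip_width: 0.0872
grip_force: 0.0
time: 1.35
position: [0.4892, 0.0781, 0.2473]
tool_rot: [0.149, 0.989, 0.0, -0.0]
ft_force: [0.9, 1.1, -0.4]
grip_width: 0.0871
grip_force: 0.0
time: 1.77
position: [0.5299, 0.0099, 0.2471]
tool_rot: [0.049, 0.999, 0.0, -0.0]
ft_force: [-0.0, 0.1, -0.5]
grip_width: 0.087
grip_force: 0.0
1.7667 [0.52985358 0.00991711 0.24705596] [-1.92436721e-01  4.00944795e-01  1.67028852e+00  2.81046976e-04
  1.07119348e+00 -1.66472296e+00]
[[-5.18536069e-04 -9.59848727e-01 -2.80517650e-01  7.66142447e-02]
 [ 9.99999861e-01 -5.23433080e-04 -5.74631293e-05  1.40906851e-04]
 [-9.16763057e-05 -2.80517640e-01  9.59848866e-01 -1.37658051e-01]
 [ 0.00000000e+00  0.00000000e+00  0.00000000e+00  1.00000000e+00]]
[[-9.95138231e-01  9.84850531e-02 -7.71545731e-04  5.29853580e-01]
 [ 9.84847660e-02  9.95138478e-01  4.01668820e-04  9.91711322e-03]
 [ 8.07353219e-04  3.23730498e-04 -9.99999622e-01  2.47055956e-01]
 [ 0.00000000e+00  0.00000000e+00  0.00000000e+00  1.00000000e+00]]
```

View pics/w1.png

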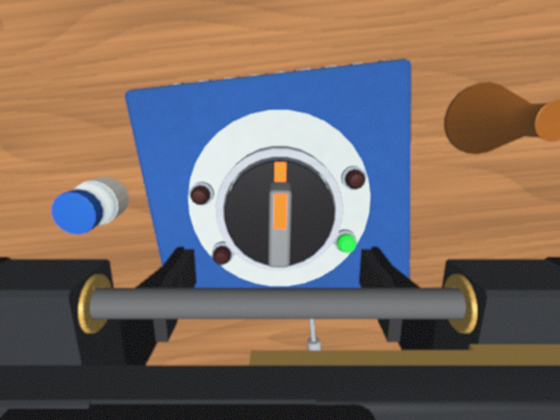

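The wrist view shows the bar upright at column 280, so it is aligned with the tool. The skirt centre is near (279,212) and the green lamp is at (346,243). Next I'll refine the centre and the angles.

Run:
```python
from h import *
import pickle
c=pickle.load(open('w.pkl','rb'));p=c['pixels'];h=cv2.cvtColor(p,cv2.COLOR_RGB2HSV);H,S,V=h[...,0].astype(int),h[...,1],h[...,2]
yy,xx=np.mgrid[:420,:560]
m=(V<75)&((xx-279)**2+(yy-212)**2<62**2)&(yy<275)
q=cv2.convexHull(np.argwhere(m)[:,::-1].astype(np.int32));el=cv2.fitEllipse(q);print(el)
W=np.array([ray(c,u,.12) for u in q[:,0]]);A=np.c_[2*W[:,:2],np.ones(len(W))];s=np.linalg.lstsq(A,(W[:,:2]**2).sum(1),rcond=None)[0];ctr=s[:2];print('ctr',ctr,'r',np.sqrt(s[2]+ctr@ctr))
g=(H>45)&(H<75)&(S>120)&(V>80);gu=np.argwhere(g).mean(0)[::-1];G=ray(c,gu,.098)[:2];print('green',gu,G,np.linalg.norm(G-ctr))
o=(H<20)&(S>150)&(V>150)&(abs(xx-280)<15)&(yy>155)&(yy<235)
top=o&(yy>190);sk=o&(yy<183)
a=ray(c,np.argwhere(top).mean(0)[::-1],.156)[:2];b=ray(c,np.argwhere(sk).mean(0)[::-1],.12)[:2];print('marks',a,b)
an=lambda v:np.degrees(np.arctan2(v[1],v[0]))
print('pointer',an(b-ctr),an(a-ctr),'lamp',an(G-ctr))
for y in (200,215,230,245):
    r=np.where((V[y,255:305]>90))[0]+255;print(y,r.min(),r.max(),[ray(c,(u,y),.156)[:2].round(4) for u in(r.min(),r.max())])
```

```text
((278.9695129394531, 212.24842834472656), (105.105712890625, 108.4092788696289), 88.29426574707031)
ctr [0.53289548 0.01118786] r 0.044945519318741536
green [346.03731343 242.74253731] [0.57236666 0.0692375 ] 0.07019781965021517
marks [0.51942087 0.01287601] [0.49729009 0.01548865]
pointer 173.112593289034 172.8589736348402 lamp 55.78603258309186
200 269 291 [array([0.5107, 0.0061]), array([0.5123, 0.0215])]
215 269 290 [array([0.5217, 0.0049]), array([0.5232, 0.0199])]
230 269 290 [array([0.533 , 0.0037]), array([0.5345, 0.0189])]
245 269 289 [array([0.5445, 0.0025]), array([0.546 , 0.0171])]
```

```bash
python3 -m crank '[-1,1,20,0,0,1,0,-2,1.6,45,0,0,1,0,-3,1.6,70,0,0,1,0,-3,1.6,88,0,0,1,0,-3,1.6,97,0,0,1,0]' 
python3 -m crank '[0,0,0,0,0,0,255,0,0,0,0,0,0,255,0,0,0,0,0,0,255,0,0,0,0,0,0,255,0,0,0,0,0,0,255]' 40
python3 -m crank '[0,0,0,0,0,0,255,0,0,0,0,0,0,255,0,0,0,0,0,0,255,0,0,0,0,0,0,255,0,0,0,0,0,0,255]' 40
python3 -c "
from rig import robot
o=robot.get_obs();print(o['q'],o['moment'])"
```

```text
time: 2.23
position: [0.5302, 0.0141, 0.1483]
tool_rot: [0.056, 0.998, 0.0, -0.003]
ft_force: [-0.2, 1.4, -1.0]
grip_width: 0.087
grip_force: 0.0
time: 2.65
position: [0.5333, 0.0124, 0.1517]
tool_rot: [0.056, 0.998, -0.0, 0.001]
ft_force: [-0.6, -0.9, -0.6]
grip_width: 0.0615
grip_force: 0.0
time: 3.07
position: [0.5327, 0.0124, 0.1506]
tool_rot: [0.056, 0.998, 0.0, 0.0]
ft_force: [0.1, 1.0, -0.3]
grip_width: 0.0284
grip_force: 0.0
[-1.86663375e-01  5.45036495e-01  1.75441868e+00  4.76640032e-06
  8.42110777e-01 -1.64457157e+00] [ 0.0314412   0.04125182 -0.04015614]
```

```bash
python3 -m crank '[0,0,0,0,0,0,255,0,0,0,0,0,0,255,0,0,0,0,0,0,255,0,0,0,0,0,0,255,0,0,0,0,0,0,255]' 40
python3 -c "
from rig import robot
o=robot.get_obs();print(o['q'],o['moment'])"
```

```text
time: 3.48
position: [0.5326, 0.0116, 0.1506]
tool_rot: [0.056, 0.998, -0.001, -0.0]
ft_force: [-1.3, -6.0, 1.6]
grip_width: 0.0156
grip_force: 40.0
[-0.18744095  0.54511657  1.75441999 -0.00183895  0.84219981 -1.6444876 ] [-0.85842223  0.21339362 -0.13432811]
```

```bash
python3 -m crank '[0,-0.7,0,0,0,4,255,0,-0.7,0,0,0,9,255,0,-0.7,0,0,0,15,255,0,-0.7,0,0,0,21,255,0,-0.7,0,0,0,27,255]' 40
python3 -m crank '[0,0,0,0,0,6,255,0,0,0,0,0,12,255,0,0,0,0,0,18,255,0,0,0,0,0,24,255,0,0,0,0,0,30,255]' 40
python3 -m crank '[0,0,0,0,0,2,255,0,0,0,0,0,3,255,0,0,0,0,0,3,255,0,0,0,0,0,3,255,0,0,0,0,0,3,255]' 40
python3 -c "
from rig import robot
o=robot.get_obs();print(o['q'],o['moment'])"
```

```text
time: 3.9
position: [0.5328, 0.0119, 0.1506]
tool_rot: [0.29, 0.957, 0.0, 0.0]
ft_force: [0.1, -1.5, -0.0]
grip_width: 0.0153
grip_force: 40.0
time: 4.32
position: [0.5333, 0.0122, 0.1506]
tool_rot: [0.528, 0.849, 0.001, 0.001]
ft_force: [0.5, 0.8, 0.0]
grip_width: 0.0158
grip_force: 40.0
time: 4.73
position: [0.5333, 0.0122, 0.1506]
tool_rot: [0.548, 0.836, 0.001, 0.0]
ft_force: [3.7, 1.6, -1.5]
grip_width: 0.0154
grip_force: 40.0
[-1.87455063e-01  5.45180360e-01  1.75404226e+00  1.62812830e-03
  8.40844837e-01 -5.99320607e-01] [ 0.33877503 -0.55330259  0.02630564]
```

```bash
python3 -m crank '[0,0,0,0,0,0,120,0,0,0,0,0,0,120,0,0,0,0,0,0,120,0,0,0,0,0,0,120,0,0,0,0,0,0,120]' 40
python3 -m crank '[0,0,0,0,0,0,255,0,0,0,0,0,0,255,0,0,0,0,0,0,255,0,0,0,0,0,0,255,0,0,0,0,0,0,255]' 40
python3 -m crank '[0,0,0,0,0,0,255,0,0,0,0,0,0,255,0,0,0,0,0,0,255,0,0,0,0,0,0,255,0,0,0,0,0,0,255]' 40
python3 -m crank '[0,0,0,0,0,4,255,0,0,0,0,0,9,255,0,0,0,0,0,15,255,0,0,0,0,0,21,255,0,0,0,0,0,27,255]' 40
python3 -m crank '[0,0,0,0,0,6,255,0,0,0,0,0,12,255,0,0,0,0,0,18,255,0,0,0,0,0,22,255,0,0,0,0,0,23,255]' 40
python3 - <<'E'
from h import *
import pickle
from scipy.spatial.transform import Rotation as R
o=robot.get_obs();print(o['time'],o['position'],o['q'])
c=snap('wrist','w2.png')
T=np.eye(4);T[:3,:3]=R.from_quat(o['tool_rot']).as_matrix();T[:3,3]=o['position']
c['extrinsics']=T@np.array(c['mount']);pickle.dump(c,open('w2.pkl','wb'))
E
```

```text
time: 5.15
position: [0.5322, 0.0116, 0.1505]
tool_rot: [0.548, 0.836, -0.0, -0.0]
ft_force: [-0.3, -0.5, -0.7]
grip_width: 0.0407
grip_force: 0.0
time: 5.57
position: [0.5326, 0.0117, 0.1506]
tool_rot: [0.548, 0.836, -0.0, -0.0]
ft_force: [0.0, -0.3, 0.7]
grip_width: 0.0206
grip_force: 0.0
time: 5.98
position: [0.5332, 0.0119, 0.1506]
tool_rot: [0.548, 0.836, 0.0, 0.0]
ft_force: [2.3, 2.3, -1.8]
grip_width: 0.0157
grip_force: 40.0
time: 6.4
position: [0.5336, 0.012, 0.1506]
tool_rot: [0.73, 0.684, 0.001, 0.001]
ft_force: [3.7, 3.0, -2.1]
grip_width: 0.016
grip_force: 40.0
time: 6.82
position: [0.5339, 0.0119, 0.1506]
tool_rot: [0.851, 0.526, 0.001, 0.001]
ft_force: [4.0, 2.4, -2.9]
grip_width: 0.0155
grip_force: 40.0
6.8167 [0.53393776 0.01188544 0.15063946] [-1.87538854e-01  5.45390481e-01  1.75336284e+00  1.07834232e-03
  8.39874018e-01  2.75489185e-01]
```

View pics/w2.png

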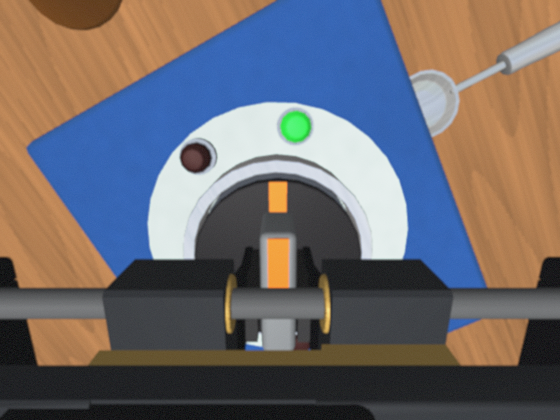

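The pointer line is at (278,197) and the green lamp at (295,126), slightly further clockwise. I'll measure the gap between them.

Run:
```python
from h import *
import pickle
c=pickle.load(open('w2.pkl','rb'))
C=np.array([.5336,.0116]);an=lambda v:np.degrees(np.arctan2(v[1],v[0]))
for n,u,z in(('lamp',(295,126),.098),('line',(278,197),.12),('bar',(278,262),.156),('darklamp',(196,157),.098)):
    P=ray(c,u,z)[:2];print(n,P,an(P-C),np.linalg.norm(P-C))
```

```text
lamp [0.5748605  0.07090117] 55.17061799209695 0.07224304706270966
line [0.55077609 0.04392889] 62.01862917829718 0.03660840439290155
bar [0.54165485 0.02607438] 60.90447858159538 0.016564669855468294
darklamp [0.51746069 0.08066782] 103.1524943136673 0.07092842159604028
```

```bash
python3 -m crank '[0,0,0.6,0,0,0,255,0,0,1.2,0,0,0,255,0,0,1.8,0,0,0,255,0,0,2.4,0,0,0,255,0,0,2.7,0,0,0,255]' 40
python3 -m crank '[0,0,0.3,0,0,0,255,0,0,0.6,0,0,0,255,0,0,0.9,0,0,0,255,0,0,1.2,0,0,0,255,0,0,1.5,0,0,0,255]' 40
```

```text
time: 7.28
position: [0.534, 0.0119, 0.1486]
tool_rot: [0.85, 0.527, 0.002, 0.001]
ft_force: [3.4, 4.5, 2.2]
grip_width: 0.0158
grip_force: 40.0
time: 7.7
position: [0.534, 0.0119, 0.1472]
tool_rot: [0.85, 0.527, 0.002, 0.001]
ft_force: [4.3, 3.0, 3.1]
grip_width: 0.0159
grip_force: 40.0
```

```bash
python3 -m crank '[0,0,0.4,0,0,0,255,0,0,0.8,0,0,0,255,0,0,1.2,0,0,0,255,0,0,1.2,0,0,0,255,0,0,1.2,0,0,0,255]' 40
```

```text
time: 8.12
position: [0.534, 0.0119, 0.1459]
tool_rot: [0.85, 0.527, 0.002, 0.001]
ft_force: [4.3, 3.5, 1.7]
grip_width: 0.0161
grip_force: 40.0
```

No plate was felt at 3 mm and the force stays low, so the key is in the socket. I'll continue down.

```bash
python3 -m crank '[0,0,0.6,0,0,0,255,0,0,1.2,0,0,0,255,0,0,1.8,0,0,0,255,0,0,2.4,0,0,0,255,0,0,3,0,0,0,255]' 40
python3 -m crank '[0,0,0.4,0,0,0,255,0,0,0.8,0,0,0,255,0,0,1.2,0,0,0,255,0,0,1.4,0,0,0,255,0,0,1.4,0,0,0,255]' 40
python3 -m crank '[0,0,0.2,0,0,0,255,0,0,0.4,0,0,0,255,0,0,0.5,0,0,0,255,0,0,0.5,0,0,0,255,0,0,0.5,0,0,0,255]' 40
```

```text
time: 8.53
position: [0.534, 0.0119, 0.143]
tool_rot: [0.85, 0.527, 0.002, 0.001]
ft_force: [4.5, 4.7, 2.8]
grip_width: 0.0158
grip_force: 40.0
time: 8.95
position: [0.534, 0.0119, 0.1415]
tool_rot: [0.85, 0.527, 0.002, 0.001]
ft_force: [4.1, 2.9, 3.2]
grip_width: 0.0158
grip_force: 40.0
time: 9.37
position: [0.534, 0.0119, 0.141]
tool_rot: [0.85, 0.527, 0.002, 0.001]
ft_force: [4.5, 2.5, 2.9]
grip_width: 0.0157
grip_force: 40.0
```

```bash
python3 -m crank '[0,0,0.2,0,0,0,255,0,0,0.4,0,0,0,255,0,0,0.6,0,0,0,255,0,0,0.6,0,0,0,255,0,0,0.6,0,0,0,255]' 40
python3 -m crank '[0,0,0.1,0,0,0,255,0,0,0.2,0,0,0,255,0,0,0.3,0,0,0,255,0,0,0.3,0,0,0,255,0,0,0.3,0,0,0,255]' 40
```

```text
time: 9.78
position: [0.534, 0.0119, 0.1405]
tool_rot: [0.85, 0.527, 0.002, 0.001]
ft_force: [4.1, 3.5, 2.1]
grip_width: 0.0159
grip_force: 40.0
time: 10.2
position: [0.534, 0.0119, 0.1404]
tool_rot: [0.85, 0.527, 0.002, 0.001]
ft_force: [3.1, 3.7, 4.3]
grip_width: 0.0155
grip_force: 40.0
```

```bash
python3 -m crank '[0,0,0.1,0,0,0,255,0,0,0.2,0,0,0,255,0,0,0.3,0,0,0,255,0,0,0.4,0,0,0,255,0,0,0.4,0,0,0,255]' 40
python3 -m crank '[0,0,0.1,0,0,0,255,0,0,0.2,0,0,0,255,0,0,0.3,0,0,0,255,0,0,0.4,0,0,0,255,0,0,0.4,0,0,0,255]' 40
```

```text
time: 10.62
position: [0.534, 0.0118, 0.1404]
tool_rot: [0.85, 0.527, 0.002, 0.001]
ft_force: [4.3, 4.1, 7.4]
grip_width: 0.0154
grip_force: 40.0
time: 11.03
position: [0.534, 0.0118, 0.1403]
tool_rot: [0.85, 0.527, 0.002, 0.001]
ft_force: [3.5, 2.5, 9.7]
grip_width: 0.0155
grip_force: 40.0
```

Hard stop at 10.3 mm with force rising to 9.7 N, so the knob is home. I'll relax the preload, release and retreat.

```bash
python3 -m crank '[0,0,-0.5,0,0,0,255,0,0,-0.8,0,0,0,255,0,0,-0.8,0,0,0,0,0,0,-0.8,0,0,0,0,0,0,-0.8,0,0,0,0]' 
python3 -m crank '[0,0,0,0,0,0,0,0,0,0,0,0,0,0,0,0,0,0,0,0,0,0,0,0,0,0,0,0,0,0,0,0,0,0,0]' 
python3 -m crank '[0,0,-5,0,0,0,0,0,0,-20,0,0,0,0,0,0,-45,0,0,0,0,0,0,-70,0,0,0,0,0,0,-95,0,0,0,0]' 
python3 -m crank '[0,0,-10,0,0,0,0,0,0,-15,0,0,0,0,0,0,-15,0,0,0,0,0,0,-15,0,0,0,0,0,0,-15,0,0,0,0]'
python3 - <<'E'
from h import *
from scipy.spatial.transform import Rotation as R
o=robot.get_obs();print(o['time'],o['position'])
w=snap('wrist','w3.png');s=snap('side','s3.png')
a=cv2.imread('pics/s3.png')[190:290,150:330]
b=cv2.resize(cv2.imread('pics/w3.png'),(400,300));cv2.imwrite('pics/f.png',np.hstack([b,cv2.resize(a,(400,300),interpolation=2)]))
E
```

```text
time: 11.45
position: [0.5308, 0.0115, 0.1387]
tool_rot: [0.85, 0.527, -0.002, -0.001]
ft_force: [-0.5, 0.1, 0.1]
grip_width: 0.0286
grip_force: 0.0
time: 11.87
position: [0.5324, 0.0117, 0.1393]
tool_rot: [0.85, 0.526, -0.0, -0.0]
ft_force: [-0.3, -0.1, 0.4]
grip_width: 0.061
grip_force: 0.0
time: 12.28
position: [0.5322, 0.0117, 0.2355]
tool_rot: [0.85, 0.526, -0.0, -0.0]
ft_force: [0.5, 0.5, 0.2]
grip_width: 0.0859
grip_force: 0.0
time: 12.7
position: [0.5316, 0.0119, 0.2479]
tool_rot: [0.85, 0.526, -0.001, -0.001]
ft_force: [-0.2, -0.9, -0.3]
grip_width: 0.0872
grip_force: 0.0
12.7 [0.53159729 0.01186519 0.24787167]
```

View pics/f.png

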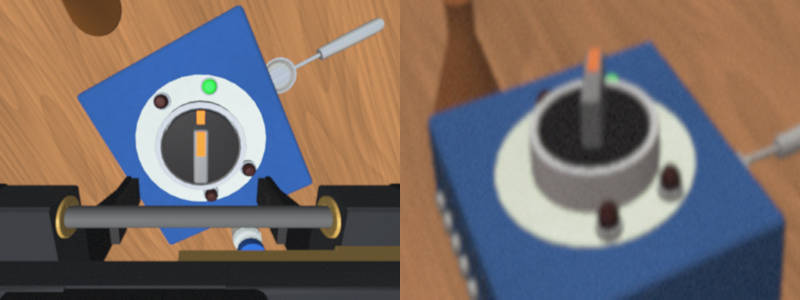

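The wrist view (left) shows the pointer at (201,117), just beside the green lamp at (209,86). In the side crop the skirt is flush with the collar rim, nothing else has moved, and the gripper is clear.

```bash
python3 -c "
from rig import robot
print(robot.hand_in())"
```

```text
the job is handed in; nothing more can be done
None
```

I turned the knob clockwise (the shorter way) to the green lamp, pressed it fully home in its socket with about 10 N, let go and handed the job in; the flask and spoon look unmoved in the last pictures, and nothing came near the jar.

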